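# Put the stacked test weights back into their storage bases

## Task

The balance check is done: take the two stacks of steel test weights off the balance pan one weight at a time, and put each into the recess of its own wooden storage base, the one whose felt has the colour of the weight's ring. Keep every weight level and set it down gently, do not drop it; at the end all five lie flat in their recesses.

Things in the scene. Friction and masses are not known exactly. Their poses are not given: they have to be found in the camera images.
- weight_red: Loose steel disc weight (500 g) with a red ring near the edge of its top face and a red band round its side: upright cylinder, diameter 66 mm, 18 mm high. Origin: centre of its underside; z up. At the bottom of one stack, on the pan of a low white balance, pan top 52 mm above the worktop, 172 x 146 mm, long side along the line through the stacks.
- weight_blue: Loose steel disc weight (200 g) with a blue ring near the edge of its top face and a blue band round its side: upright cylinder, diameter 50 mm, 18 mm high. Origin: centre of its underside; z up. At the bottom of the other stack; the stacks stand 74 to 86 mm apart.
- weight_yellow: Loose steel disc weight (100 g) with a yellow ring near the edge of its top face and a yellow band round its side: upright cylinder, diameter 36 mm, 14 mm high. Origin: centre of its underside; z up. Stands on the red or the blue one, centres within 8 mm; the black one may stand on it.
- weight_green: Loose steel disc weight (50 g) with a green ring near the edge of its top face and a green band round its side: upright cylinder, diameter 26 mm, 14 mm high. Origin: centre of its underside; z up. Stands on the red or the blue one, centres within 8 mm; the black one may stand on it.
- weight_black: Loose steel disc weight (20 g) with a black ring near the edge of its top face and a black band round its side: upright cylinder, diameter 18 mm, 14 mm high. Origin: centre of its underside; z up. On top of the yellow or the green one.
- base_red: Fixed round turned-wood storage base with a red felt floor in its recess, for the red-ringed weight. Outer diameter 96 mm, 12 mm high; round recess diameter 82 mm (8 mm wider all round than the weight), 4 mm deep, its flat floor 8 mm above the origin. Origin: centre of the underside, on the worktop; z axis up.
- base_blue: Fixed round turned-wood storage base with a blue felt floor in its recess, for the blue-ringed weight. Outer diameter 80 mm, 12 mm high; round recess diameter 66 mm (8 mm wider all round than the weight), 4 mm deep, its flat floor 8 mm above the origin. Origin: centre of the underside, on the worktop; z axis up.
- base_yellow: Fixed round turned-wood storage base with a yellow felt floor in its recess, for the yellow-ringed weight. Outer diameter 66 mm, 12 mm high; round recess diameter 52 mm (8 mm wider all round than the weight), 4 mm deep, its flat floor 8 mm above the origin. Origin: centre of the underside, on the worktop; z axis up.
- base_green: Fixed round turned-wood storage base with a green felt floor in its recess, for the green-ringed weight. Outer diameter 56 mm, 12 mm high; round recess diameter 42 mm (8 mm wider all round than the weight), 4 mm deep, its flat floor 8 mm above the origin. Origin: centre of the underside, on the worktop; z axis up.
- base_black: Fixed round turned-wood storage base with a black felt floor in its recess, for the black-ringed weight. Outer diameter 48 mm, 12 mm high; round recess diameter 34 mm (8 mm wider all round than the weight), 4 mm deep, its flat floor 8 mm above the origin. Origin: centre of the underside, on the worktop; z axis up.
Not all that is in view belongs to the job. What is shaped like the weight_green but pink is not meant. What is shaped like the base_black but pink is not meant.

How it is judged:
At the end, for the whole second after the job is handed in: Each of the five weights lies flat (within 0.06 rad) on the felt floor inside the recess of the base of its own colour: underside 6 to 9.5 mm above the base's underside, centre within 9.5 mm of the base's centre, at rest and released (horizontal distance between weight_red and base_red below 0.0095 m and z of weight_red in the frame of base_red between 0.006 and 0.0095 m and angle between each of weight_red, weight_blue, weight_yellow, weight_green, weight_black's own z axis and vertical below 0.06 rad and linear speed of each of weight_red, weight_blue, weight_yellow, weight_green, weight_black below 0.01 m/s and contact force between each of weight_red, weight_blue, weight_yellow, weight_green, weight_black and the fingers below 0.05 N and horizontal distance between weight_blue and base_blue below 0.0095 m and z of weight_blue in the frame of base_blue between 0.006 and 0.0095 m and horizontal distance between weight_yellow and base_yellow below 0.0095 m and z of weight_yellow in the frame of base_yellow between 0.006 and 0.0095 m and horizontal distance between weight_green and base_green below 0.0095 m and z of weight_green in the frame of base_green between 0.006 and 0.0095 m and horizontal distance between weight_black and base_black below 0.0095 m and z of weight_black in the frame of base_black between 0.006 and 0.0095 m); the robot touches nothing.
It fails at once if a weight is tipped (more than 30 degrees off level) (angle between any of weight_red, weight_blue, weight_yellow, weight_green, weight_black's own z axis and vertical above 0.52 rad).
It fails at once if a weight is dropped or slammed into its base (faster than 0.4 m/s within 25 mm above the recess floor) ((horizontal distance between weight_red and base_red below 0.03 m and z of weight_red in the frame of base_red below 0.033 m and linear speed of weight_red above 0.4 m/s) or (horizontal distance between weight_blue and base_blue below 0.03 m and z of weight_blue in the frame of base_blue below 0.033 m and linear speed of weight_blue above 0.4 m/s) or (horizontal distance between weight_yellow and base_yellow below 0.03 m and z of weight_yellow in the frame of base_yellow below 0.033 m and linear speed of weight_yellow above 0.4 m/s) or (horizontal distance between weight_green and base_green below 0.03 m and z of weight_green in the frame of base_green below 0.033 m and linear speed of weight_green above 0.4 m/s) or (horizontal distance between weight_black and base_black below 0.03 m and z of weight_black in the frame of base_black below 0.033 m and linear speed of weight_black above 0.4 m/s)).
It also fails if it takes over 115 s, if anything falls off the work surface, if the arm or the gripper's body presses on something with over 40 N, if the wrist force passes 120 N, or if a joint passes its speed limit or range.

## Robot

A 7-joint arm with a two-finger parallel gripper is mounted at the origin on a cart in front of the work surface, level with it; the furniture and walls round the work are solid. World frame = base frame: x ahead of the robot, y to its left, z up, the work surface at z = 0. Lengths are in m, angles in rad, forces in N, time in s.
With the tool pointing down it reaches from about 0.4 to 0.85 m from the base axis. Payload 10.4 kg.
Tool frame: the origin (TCP) lies on the centre line of the jaws, within the pads' length; the fingertips stand 17 mm ahead of it and the grasp point (between the pads) lies 2 mm behind it; z points along the fingers, y is the line along which they close (so a half turn about z gives the same grasp; the last joint's range is limited). The gripper opens to 85 mm and grips with 20 to 120 N. Pads are 22 mm wide; open, the fingers measure 114 mm over their backs; the gripper's body (76 mm by 85 mm) begins 54 mm behind the grasp point. The pads swing forward as they close: fully open they stand 13 mm farther back than shut.
Start: joints at [-1.257, 0.332, -0.065, 1.46, 0.022, 1.35, -0.088], TCP at [0.207, 0.59, 0.248] pointing down, gripper open.
Joint ranges: [-2.6, 2.6], [-0.5, 2.12], [-1.47, 1.34], [0.16, 2.42], [-1.27, 4.41], [0.06, 2.06], [-2.6, 2.6]. Speed limits (rad/s): [2.22, 2.22, 2.79, 2.79, 3.14, 3.14, 3.14].

## Interface

Orientations are given as a unit quaternion [x, y, z, w].
In Python, from workcell import sensors, imaging, order, spotter gives the robot as it stands. The module is installed in compiled form; this text tells all that it offers.
- The arm moves only by the shell command python3 -m inch 'ROWS' [FORCE]. ROWS is JSON, a list that holds one entry, the list of rows, each a list of 7 numbers: the shift along the tool's x, y, z in m, then the turn, a rotation vector about the tool's x, y, z in rad, then the closure, from -1 (fully open) to 1 (shut). In form: [[[x, y, z, ax, ay, az, hand], ...]]. A call has 1 to 10 rows; each row is the pose to reach, as a shift and turn from the pose commanded when the call began, along the tool's axes at that moment; what a row does not reach only later rows make up. A row lasts 1/10 s, in which the tool goes at most 50 mm and 8.59 degrees, less where a joint would pass 70% of its speed; a pose out of reach is approached as far as the arm can. A call with a gripper value outside its range is refused whole. The fingers move at their own pace and stop on an object; FORCE is the grip in N (left out, the last holds). Time passes only in rows, so rows that repeat a pose let the fingers close. It gives the time, the measured TCP pose, the force, the opening and the grip force at its end, in the units of the state.
- sensors.get_obs(): the state, without advancing time (a new reading comes with each control period).
- imaging.camera(name): name is "scene" or "top"; returns the picture (384x512x3 uint8, blue, green, red); there is no depth.
- imaging.calibration(name): a dict with "mtx" (3x3 intrinsics, pixels), "R" (3x3) and "t" (3): a world point X has camera coordinates R X + t. Camera axes: x right, y down, z forward; pixel columns grow to the right and rows downward; lengths in m; the calibration is good to about 2 mm. A picture is of the moment at which its call begins. calibration takes no time and is no camera call.
- order.hand_in(): hands the job in; it is judged then, once.
Trained networks look in the newest picture that a camera, given by its name, has taken for a name from the list of things; names that differ only in an ending like _2 or _b are one class to them, and where a whole thing is asked for, a point or a joint stands for the part that bears it (a point fixed in the world has none). Each returns a list of dicts, best first, with "conf" (0 to 1); they miss things now and then, are a little off and sometimes report something else, mostly with a low value. They report only what shows in the picture. A call takes as long as a camera call. They do not tell look-alikes from the thing itself.
- spotter.look_for(label, camera): "pixel" ([column, row] in pixels, amid what is visible of it).
The state is a dict: "clock": time; "joint_pos": joint angles; "joint_velocities": joint speeds; "tau": joint torques, N m; "position": TCP position; "ee_rot": TCP orientation; "ft_force": force on the tool from outside, world axes, zero at the start; "torque": the same for the moment, N m; "grip_width": opening from 0.0 (shut) to 1.0 (fully open); "grasp_force": force on a finger pad.
Only numpy, scipy, OpenCV 4.12 (cv2) and the standard library are available. Lean on these libraries where they do the work, as an engineer would, in place of code of your own. Each camera call takes 0.05 s, during which the arm holds its last target. There are 200 camera calls.

## Working session

There is one attempt and no reset: what is moved stays moved. The work goes in short steps, Python scripts to look and compute and a shell command to move; the robot and the scene stay as the last step left them, time stands still between calls to the robot, and variables do not carry over. Pictures are saved under pics/ and viewed, at most 14 in all, crops included, and the job is handed in when it is done.

```bash
mkdir -p pics; python3 - <<'E'
from workcell import sensors, imaging, spotter
import cv2
for c in("scene","top"):
    cv2.imwrite(f"pics/{c}0.png",imaging.camera(c))
    for n in["weight_red","weight_blue","weight_yellow","weight_green","weight_black","base_red","base_blue","base_yellow","base_green","base_black"]:
        print(c,n,[(([round(float(v)) for v in d["pixel"]]),round(d["conf"],2)) for d in spotter.look_for(n,c)])
    k=imaging.calibration(c);print(k)
o=sensors.get_obs();print(o)
E
```

```text
scene weight_red [([186, 171], 0.68)]
scene weight_blue [([213, 164], 0.5)]
scene weight_yellow [([182, 165], 0.51)]
scene weight_green [([215, 154], 0.65), ([245, 204], 0.54), ([254, 154], 0.45)]
scene weight_black [([182, 160], 0.41)]
scene base_red [([332, 246], 0.67), ([293, 230], 0.32)]
scene base_blue [([242, 295], 0.69)]
scene base_yellow [([298, 272], 0.76), ([242, 293], 0.27)]
scene base_green [([293, 228], 0.85)]
scene base_black [([249, 247], 0.84), ([219, 227], 0.81)]
{'mtx': array([[434.9423248 ,   0.        , 252.74238943],
       [  0.        , 434.9423248 , 190.08687853],
       [  0.        ,   0.        ,   1.        ]]), 'R': array([[ 0.85999873, -0.5102398 ,  0.00758442],
       [-0.35226727, -0.60436141, -0.71460132],
       [ 0.36920177,  0.61188449, -0.69949083]]), 't': array([-0.36449989,  0.38046598,  0.71218865])}
top weight_red [([162, 242], 0.68)]
top weight_blue [([167, 202], 0.61)]
top weight_yellow []
top weight_green [([166, 146], 0.66), ([234, 193], 0.46)]
top weight_black [([160, 232], 0.49), ([331, 197], 0.24)]
top base_red [([324, 152], 0.9)]
top b
[... 562 characters left out ...]
nt_pos': array([-1.2565904 ,  0.33219872, -0.06471925,  1.46008679,  0.021568  ,
        1.34992964, -0.08850173]), 'joint_velocities': array([ 0.00135897, -0.00177219, -0.00016084,  0.00152622,  0.00042547,
        0.00216207, -0.00097994]), 'tau': array([-2.22832541e-04, -6.25224710e+01,  4.95622389e-02, -3.91843665e+01,
        1.67361670e-02,  1.57878920e-03, -2.52130297e-05]), 'position': array([0.20651433, 0.5899107 , 0.24834467]), 'ee_rot': array([ 1.67601999e-01,  9.85854740e-01,  3.83423990e-05, -2.14520273e-05]), 'ft_force': array([-0.53624909, -0.31670955,  0.04137055]), 'torque': array([-0.02836944, -0.00158604,  0.06386369]), 'grasp_force': 0.0, 'grip_width': 1.0041091535843587}
```

```bash
python3 - <<'E'
import cv2,numpy as np
a=cv2.imread("pics/top0.png")[100:320,110:410]; b=cv2.imread("pics/scene0.png")[120:330,150:400]
cv2.imwrite("pics/topc.png",cv2.resize(a,(780,572),interpolation=3))
cv2.imwrite("pics/scenec.png",cv2.resize(b,(700,588),interpolation=3))
E
```

```text
(no output)
```

View pics/topc.png

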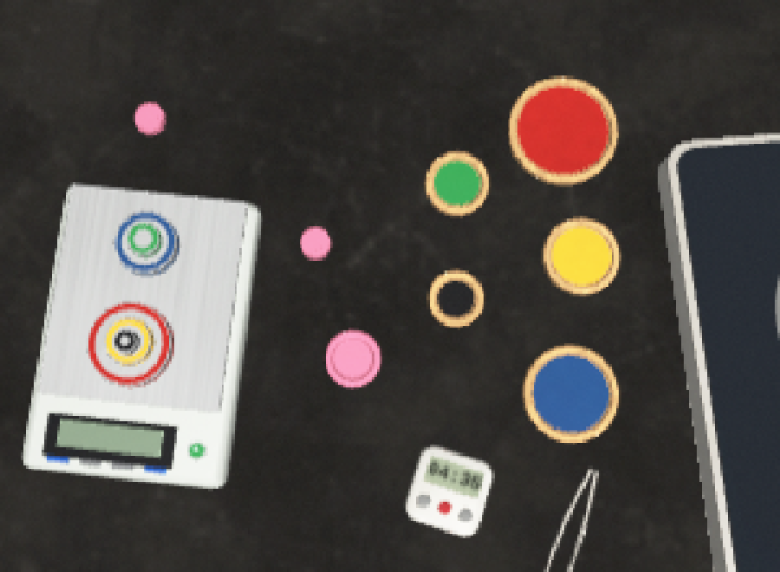

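View pics/scenec.png

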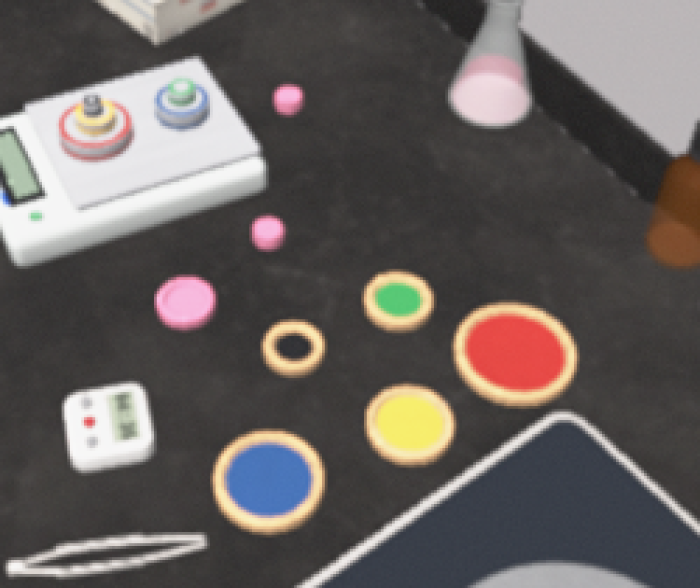

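The crops show black on yellow on red (top picture pixel ≈ (158,231)) and green on blue (≈ (166,192)). Look-alikes are the two pink weights at top (168,145) and (231,193) and the pink base at (246,238). The right bases sit at: red (327,150), green (286,170), yellow (334,198), black (285,215), blue (330,252).

```bash
cat > h.py <<'E'
import cv2,numpy as np
from workcell import sensors, imaging
def ray(cam,px,z):
    k=imaging.calibration(cam);R,t=k["R"],k["t"]
    d=R.T@np.linalg.inv(k["mtx"])@[px[0],px[1],1.];c=-R.T@t
    return (c+d*(z-c[2])/d[2])[:2]
H={"red":(0,175),"yellow":(27,28),"green":(68,65),"blue":(108,107)}
def mask(im,col):
    h=cv2.cvtColor(im,cv2.COLOR_BGR2HSV)
    hh=h[...,0].astype(int)
    r={"red":(hh<8)|(hh>174),"yellow":(hh>20)&(hh<35),"green":(hh>50)&(hh<80),"blue":(hh>98)&(hh<118)}[col]
    return (r&(h[...,1]>110)&(h[...,2]>70)).astype(np.uint8)
def blobs(cam,im,col,z,minA=15):
    n,l,s,c=cv2.connectedComponentsWithStats(mask(im,col),connectivity=8)
    out=[]
    for i in range(1,n):
        if s[i,4]<minA: continue
        pts=np.argwhere(l==i)[:,::-1]
        hull=cv2.convexHull(pts.astype(np.float32)); m=cv2.moments(hull)
        if m["m00"]<5: continue
        p=(m["m10"]/m["m00"],m["m01"]/m["m00"])
        out.append((np.round(p,1).tolist(),s[i,2:].tolist(),np.round(ray(cam,p,z),4).tolist()))
    return out
def state():
    o=sensors.get_obs();print("t",round(o["clock"],2),"p",np.round(o["position"],4),"q",np.round(o["ee_rot"],3),"w",round(o["grip_width"],3))
    return o
E
python3 - <<'E'
from h import *
zt={"red":.070,"blue":.070,"yellow":.084,"green":.084}
for cam in("top","scene"):
    im=cv2.imread(f"pics/{cam}0.png")
    for c in zt:
        print(cam,c);
        for b in blobs(cam,im,c,zt[c]): print("  ",b, "felt",np.round(ray(cam,b[0],.008),4))
for px in[(158.5,231.5)]: print("black",ray("top",px,.098))
print("blackbase",ray("top",(285.3,214.6),.012),ray("scene",(150+293/2.8,120+348/2.8),.012))
print(ray("top",(110+215/2.6,100+5/2.6),.052))
for p in[(66,185),(250,205),(220,410),(42,400)]: print("pan",ray("top",(110+p[0]/2.6,100+p[1]/2.6),.052))
E
```

```text
top red
   ([326.0, 149.6], [35, 34, 926], [0.6356, 0.0484]) felt [0.6543 0.037 ]
   ([159.0, 231.7], [31, 31, 195], [0.4558, 0.3915]) felt [0.4616 0.4045]
   ([33.6, 294.9], [48, 53, 259], [0.3264, 0.632]) felt [0.3231 0.6622]
top blue
   ([165.3, 192.5], [22, 22, 102], [0.5372, 0.3832]) felt [0.5488 0.3956]
   ([329.0, 250.9], [29, 29, 637], [0.4231, 0.0462]) felt [0.4267 0.0346]
   ([131.5, 275.5], [8, 4, 18], [0.3674, 0.4413]) felt [0.367  0.4578]
   ([169.9, 279.9], [8, 3, 19], [0.3603, 0.3642]) felt [0.3593 0.3752]
top yellow
   ([360.3, 50.0], [18, 19, 250], [0.859, -0.028]) felt [ 0.9022 -0.049 ]
   ([333.0, 197.9], [23, 23, 406], [0.5294, 0.0386]) felt [0.5433 0.0235]
   ([158.9, 230.5], [17, 17, 94], [0.4567, 0.389]) felt [0.4642 0.4049]
top green
   ([285.2, 170.1], [17, 17, 216], [0.5858, 0.136]) felt [0.6048 0.1294]
   ([164.4, 191.1], [10, 11, 32], [0.5373, 0.3824]) felt [0.5519 0.3978]
scene red
   ([103.0, 139.1], [43, 5, 80], [0.3147, 0.5839]) felt [0.3261 0.6699]
   ([333.5, 245.4], [36, 28, 754], [0.6157, 0.0004]) felt [0.6538 0.035 ]
scene blue
   ([245.6, 291.0], [29, 25, 558], [0.4066, -0.0019]) felt [0.4261 0.0324]
scene yellow
   ([178.4, 30.3], [25, 25, 291], [0.7372, 1.0559]) felt [0.7982 1.2156]
   ([426.2, 197.0], [17, 17, 223], [0.8722, -0.0037]) felt [0.948  0.0391]
   ([295.6, 270.5], [24, 20, 360], [0.5069, -0.0189]) felt [0.5425 0.0223]
scene green
   ([291.9, 226.5], [15, 10, 120], [0.5632, 0.076]) felt [0.6051 0.1277]
black [0.45345248 0.38666526]
blackbase [0.50354232 0.12948416] [0.50206113 0.12375952]
[0.74519925 0.33768776]
pan [0.5857985  0.45331156]
pan [0.57167385 0.30150957]
pan [0.40541244 0.31905547]
pan [0.4107367  0.46014649]
```

Candidates: weights black/yellow/red at top px (158,231) and green/blue at (165,192); pink ones are rejected. I move over the black stack, turning the tool square to the world.

```bash
python3 -m inch '[[[-0.05,-0.018,0,0,0,-0.12,0.2],[-0.1,-0.036,0,0,0,-0.24,0.2],[-0.15,-0.055,0.01,0,0,-0.337,0.2],[-0.2,-0.073,0.03,0,0,-0.337,0.2],[-0.25,-0.092,0.06,0,0,-0.337,0.2],[-0.3004,-0.1099,0.088,0,0,-0.337,0.2],[-0.3004,-0.1099,0.088,0,0,-0.337,0.2],[-0.3004,-0.1099,0.088,0,0,-0.337,0.2]]]' 30
python3 - <<'E'
from h import *
state()
a=imaging.camera("scene")[60:230,120:320];b=imaging.camera("top")[150:290,90:230]
cv2.imwrite("pics/h1.png",np.hstack([cv2.resize(a,(480,408),interpolation=3),cv2.resize(b,(316,408),interpolation=3)]))
E
```

```text
clock: 1.9
position: [0.4573, 0.3809, 0.1576]
ee_rot: [0.004, 1.0, -0.003, -0.0]
ft_force: [-0.4, 0.6, -0.4]
grip_width: 0.397
grasp_force: 0.0
t 1.9 p [0.4573 0.3809 0.1576] q [ 0.004  1.    -0.003 -0.   ] w 0.397
```

View pics/h1.png

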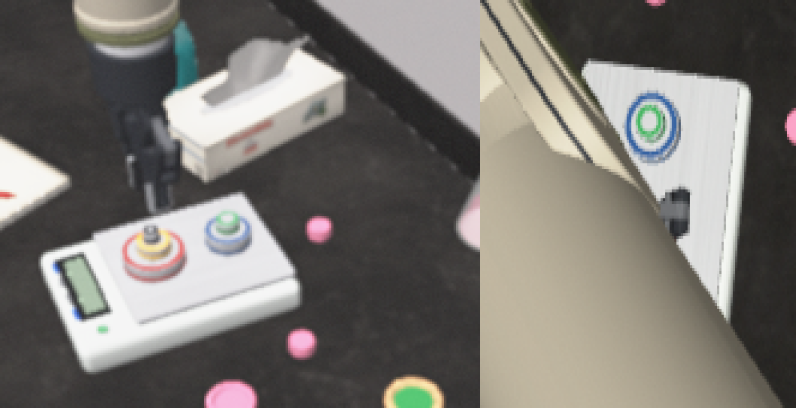

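The scene picture shows the fingers just above the black weight, with the near tip at about scene px (186,147) and the stack below at (183,159). I'll work out the tip height from that.

```bash
python3 - <<'E'
from h import *
o=state()
k=imaging.calibration("scene")
def pr(X):
    c=k["R"]@X+k["t"]; p=k["mtx"]@c; return np.round(p[:2]/p[2],1)
x,y,z=o["position"]
for ahead in(5,10,17,24,30): print(ahead,[pr(np.array([x+dx,y+dy,z-ahead/1000])) for dx in(-.011,.011) for dy in(-.017,-.031,.017)])
print(-k["R"].T@k["t"])
E
python3 -m inch '[[[0,0,0,0,0,0,0.2],[0,0,0,0,0,0,0.2]]]'
```

```text
t 2.0 p [0.454  0.3864 0.16  ] q [ 0.001  1.    -0.    -0.   ] w 0.399
5 [array([177.9, 142.1]), array([180.4, 145.4]), array([172. , 134.3]), array([186.8, 139.1]), array([189.3, 142.4]), array([180.7, 131.4])]
10 [array([178.2, 143.8]), array([180.7, 147.1]), array([172.3, 136. ]), array([187. , 140.8]), array([189.5, 144.1]), array([181. , 133.1])]
17 [array([178.5, 146.2]), array([181. , 149.5]), array([172.7, 138.4]), array([187.3, 143.2]), array([189.8, 146.5]), array([181.3, 135.5])]
24 [array([178.9, 148.6]), array([181.3, 151.9]), array([173. , 140.7]), array([187.6, 145.6]), array([190.1, 148.9]), array([181.6, 137.9])]
30 [array([179.2, 150.6]), array([181.6, 153.9]), array([173.3, 142.7]), array([187.8, 147.6]), array([190.3, 150.9]), array([181.9, 139.9])]
[ 0.18455385 -0.39182058  0.77281544]
clock: 2.2
position: [0.4528, 0.3884, 0.1611]
ee_rot: [-0.001, 1.0, 0.001, 0.0]
ft_force: [-0.3, -0.2, -0.0]
grip_width: 0.4
grasp_force: 0.0
```

```bash
python3 - <<'E'
from h import *
o=state()
a=imaging.camera("scene")[110:190,150:230]
cv2.imwrite("pics/h2.png",cv2.resize(a,(560,560),interpolation=3))
E
```

```text
t 2.2 p [0.4528 0.3884 0.1611] q [-0.001  1.     0.001  0.   ] w 0.4
```

View pics/h2.png

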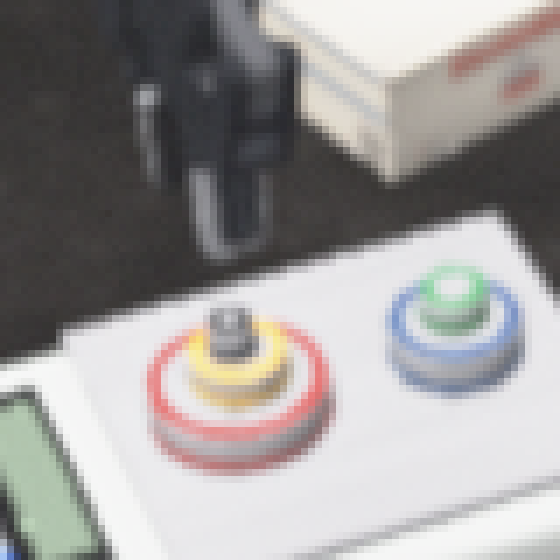

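Tip at rows 145–147, columns 179–188, which fits 17 mm ahead of the TCP. I'll go down on the black weight.

```bash
python3 -m inch '[[[0,0,0.025,0,0,0,0.2],[0,0,0.045,0,0,0,0.2],[0,0,0.054,0,0,0,0.2],[0,0,0.054,0,0,0,0.2],[0,0,0.054,0,0,0,0.2],[0,0,0.054,0,0,0,0.5],[0,0,0.054,0,0,0,0.8],[0,0,0.054,0,0,0,1],[0,0,0.054,0,0,0,1],[0,0,0.054,0,0,0,1]]]' 25
```

```text
clock: 3.25
position: [0.4542, 0.3874, 0.1075]
ee_rot: [-0.0, 1.0, 0.001, 0.001]
ft_force: [-0.5, -0.2, 6.6]
grip_width: 0.191
grasp_force: 24.5
```

```bash
python3 -m inch '[[[0,0,-0.015,0,0,0,1],[0,0,-0.04,0,0,0,1],[-0.008,-0.043,-0.05,0,0,0,1],[-0.016,-0.086,-0.05,0,0,0,1],[-0.025,-0.13,-0.05,0,0,0,1],[-0.033,-0.173,-0.05,0,0,0,1],[-0.041,-0.216,-0.04,0,0,0,1],[-0.0495,-0.258,-0.02,0,0,0,1],[-0.0495,-0.258,0.01,0,0,0,1],[-0.0495,-0.258,0.03,0,0,0,1]]]'
python3 - <<'E'
from h import *
o=state()
a=imaging.camera("scene")[160:290,170:330];b=imaging.camera("top")[170:260,235:335]
cv2.imwrite("pics/h3.png",np.hstack([cv2.resize(a,(480,390),interpolation=3),cv2.resize(b,(320,390),interpolation=3)]))
E
```

```text
clock: 4.25
position: [0.5034, 0.1272, 0.0759]
ee_rot: [0.001, 1.0, 0.0, 0.0]
ft_force: [0.1, -0.2, -1.0]
grip_width: 0.195
grasp_force: 24.5
t 4.25 p [0.5034 0.1272 0.0759] q [0.001 1.    0.    0.   ] w 0.195
```

View pics/h3.png

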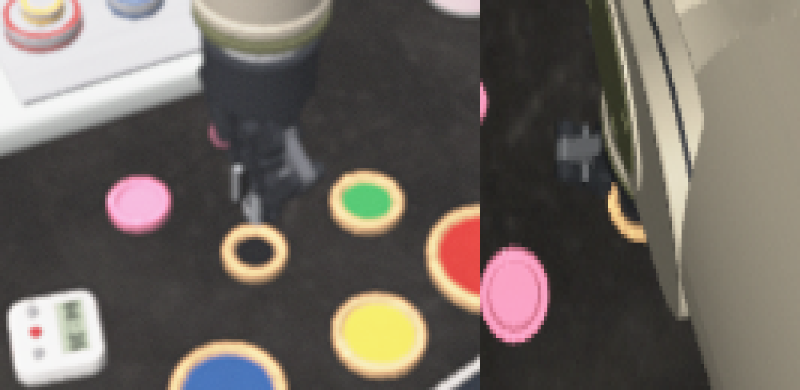

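The grip holds over the black base rim at scene px (255,244). Before lowering I refine that base centre from the first pictures.

```bash
python3 - <<'E'
from h import *
for cam,(u,v) in(("top",(285,214)),("scene",(254,244))):
    im=cv2.imread(f"pics/{cam}0.png");h=cv2.cvtColor(im,cv2.COLOR_BGR2HSV)
    m=((h[...,0]>8)&(h[...,0]<26)&(h[...,1]>60)&(h[...,2]>120)).astype(np.uint8)
    w=np.zeros_like(m);w[v-16:v+17,u-16:u+17]=m[v-16:v+17,u-16:u+17]
    p=np.argwhere(w)[:,::-1].astype(np.float32)
    M=cv2.moments(cv2.convexHull(p));c=(M["m10"]/M["m00"],M["m01"]/M["m00"]);print(cam,c,len(p),ray(cam,c,.010))
E
```

```text
top (284.88713534194164, 214.35007173601147) 218 [0.50435968 0.13021947]
scene (254.2471264367816, 243.64990421455937) 281 [0.50305615 0.12710159]
```

```bash
python3 -m inch '[[[0,0,0.02,0,0,0,1],[0,0,0.034,0,0,0,1],[0,0,0.041,0,0,0,1],[0,0,0.044,0,0,0,1],[0,0,0.0455,0,0,0,1],[0,0,0.0455,0,0,0,1],[0,0,0.0455,0,0,0,1]]]'
```

```text
clock: 5.05
position: [0.5037, 0.1291, 0.0316]
ee_rot: [-0.0, 1.0, 0.0, 0.0]
ft_force: [-2.0, 0.3, 4.4]
grip_width: 0.191
grasp_force: 24.9
```

```bash
python3 -m inch '[[[0,0,0,0,0,0,0.5],[0,0,0,0,0,0,0.2],[0,0,-0.02,0,0,0,0.1],[0,0,-0.06,0,0,0,-0.2],[0.004,0.02,-0.1,0,0,0,-0.4],[0.012,0.065,-0.105,0,0,0,-0.4],[0.02,0.11,-0.105,0,0,0,-0.4],[0.028,0.155,-0.105,0,0,0,-0.4],[0.036,0.2,-0.105,0,0,0,-0.4],[0.0445,0.245,-0.105,0,0,0,-0.4]]]'
python3 - <<'E'
from h import *
o=state()
a=imaging.camera("scene")[110:290,140:340];b=imaging.camera("top")
cv2.imwrite("pics/h4.png",cv2.resize(a,(600,540),interpolation=3));cv2.imwrite("pics/top4.png",b)
E
```

```text
clock: 6.05
position: [0.4583, 0.3757, 0.136]
ee_rot: [0.0, 1.0, 0.0, 0.0]
ft_force: [1.1, -0.2, 0.3]
grip_width: 0.698
grasp_force: 0.0
t 6.05 p [0.4583 0.3757 0.136 ] q [0. 1. 0. 0.] w 0.698
```

View pics/h4.png

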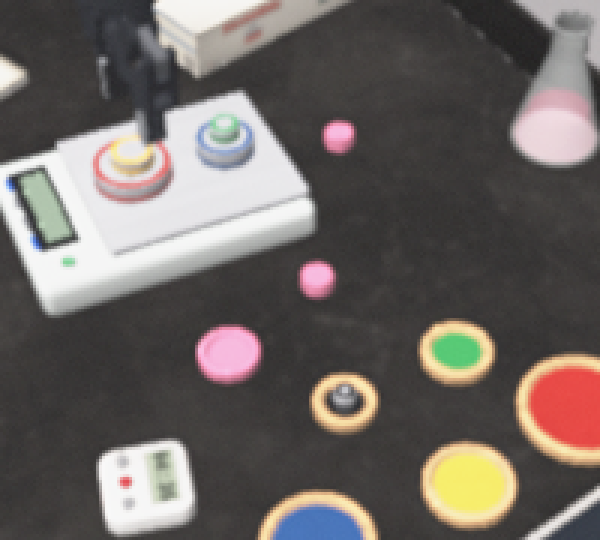

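Black stands in its base (scene px (255,243)). Next comes yellow, px (184,161).

```bash
python3 -m inch '[[[0.002,0.015,0,0,0,0,-0.3],[0.002,0.015,0.02,0,0,0,-0.2],[0.002,0.015,0.036,0,0,0,-0.1],[0.002,0.015,0.043,0,0,0,-0.1],[0.002,0.015,0.043,0,0,0,-0.1],[0.002,0.015,0.043,0,0,0,0.1],[0.002,0.015,0.043,0,0,0,0.3],[0.002,0.015,0.043,0,0,0,0.6],[0.002,0.015,0.043,0,0,0,1],[0.002,0.015,0.043,0,0,0,1]]]' 30
```

```text
clock: 7.15
position: [0.4574, 0.3892, 0.0939]
ee_rot: [0.0, 1.0, 0.001, 0.001]
ft_force: [-0.0, -2.1, 5.0]
grip_width: 0.397
grasp_force: 30.3
```

```bash
python3 -m inch '[[[0,0,-0.015,0,0,0,1],[0,0,-0.04,0,0,0,1],[-0.01,-0.043,-0.045,0,0,0,1],[-0.02,-0.088,-0.045,0,0,0,1],[-0.031,-0.133,-0.045,0,0,0,1],[-0.042,-0.178,-0.045,0,0,0,1],[-0.053,-0.223,-0.045,0,0,0,1],[-0.064,-0.268,-0.04,0,0,0,1],[-0.075,-0.313,-0.02,0,0,0,1],[-0.0845,-0.356,0,0,0,0,1]]]'
python3 -m inch '[[[-0.002,-0.010,0.015,0,0,0,1],[-0.002,-0.010,0.035,0,0,0,1],[-0.002,-0.010,0.050,0,0,0,1],[-0.002,-0.010,0.057,0,0,0,1],[-0.002,-0.010,0.060,0,0,0,1],[-0.002,-0.010,0.0615,0,0,0,1],[-0.002,-0.010,0.0615,0,0,0,1],[-0.002,-0.010,0.0615,0,0,0,1]]]'
```

```text
clock: 8.15
position: [0.5422, 0.0313, 0.0938]
ee_rot: [-0.0, 1.0, 0.0, 0.001]
ft_force: [0.5, -0.4, -0.5]
grip_width: 0.394
grasp_force: 30.1
clock: 8.95
position: [0.5438, 0.0232, 0.032]
ee_rot: [-0.0, 1.0, 0.0, 0.001]
ft_force: [-0.7, 0.3, -0.8]
grip_width: 0.397
grasp_force: 30.1
```

```bash
python3 -m inch '[[[0,0,0.001,0,0,0,1],[0,0,0.0015,0,0,0,1],[0,0,0.0015,0,0,0,1]]]'
```

```text
clock: 9.25
position: [0.5439, 0.0233, 0.0317]
ee_rot: [-0.0, 1.0, 0.0, 0.001]
ft_force: [-8.3, -0.6, 19.0]
grip_width: 0.4
grasp_force: 32.0
```

```bash
python3 -m inch '[[[0,0,0,0,0,0,0.5],[0,0,0,0,0,0,0.1],[0,0,-0.01,0,0,0,0],[0,0,-0.04,0,0,0,-0.2],[0.002,0.01,-0.09,0,0,0,-0.6],[0.012,0.053,-0.11,0,0,0,-1],[0.023,0.098,-0.11,0,0,0,-1],[0.034,0.143,-0.11,0,0,0,-1],[0.044,0.188,-0.11,0,0,0,-1],[0.055,0.233,-0.11,0,0,0,-1]]]'
python3 -m inch '[[[0.01,0.042,0,0,0,0,-1],[0.02,0.085,0,0,0,0,-1],[0.032,0.1355,0,0,0,0,-1],[0.032,0.1355,0,0,0,0,-1]]]'
python3 - <<'E'
from h import *
o=state()
A=imaging.camera("scene");a=A[110:290,140:340];b=imaging.camera("top")
cv2.imwrite("pics/h5.png",cv2.resize(a,(600,540),interpolation=3));cv2.imwrite("pics/top5.png",b)
for c,z in(("red",.061),("blue",.061),("green",.077)):
  for cam,im in(("top",b),("scene",A)):
    print(cam,c,blobs(cam,im,c,z))
E
```

```text
clock: 10.25
position: [0.4879, 0.2577, 0.1409]
ee_rot: [0.0, 1.0, 0.0, 0.001]
ft_force: [0.3, 0.8, -0.1]
grip_width: 0.998
grasp_force: 0.0
clock: 10.65
position: [0.4522, 0.399, 0.1404]
ee_rot: [-0.005, 1.0, 0.002, -0.001]
ft_force: [-0.2, -0.4, 1.1]
grip_width: 1.001
grasp_force: 0.0
t 10.65 p [0.4522 0.399  0.1404] q [-0.005  1.     0.002 -0.001] w 1.001
top red [([326.0, 149.7], [35, 34, 925], [0.6382, 0.0467]), ([33.6, 295.0], [48, 53, 260], [0.3258, 0.6364])]
scene red [([103.0, 139.1], [43, 5, 81], [0.3164, 0.5964]), ([333.5, 245.4], [36, 28, 753], [0.6211, 0.0054])]
top blue [([165.3, 192.5], [22, 22, 102], [0.5389, 0.385]), ([329.0, 250.9], [29, 29, 637], [0.4236, 0.0445])]
scene blue [([245.6, 290.9], [29, 25, 559], [0.4095, 0.0031])]
top green [([285.2, 170.1], [17, 17, 215], [0.5877, 0.1354]), ([164.3, 191.1], [11, 11, 33], [0.5386, 0.3841])]
scene green [([291.9, 226.5], [15, 10, 120], [0.5671, 0.0808])]
```

View pics/h5.png

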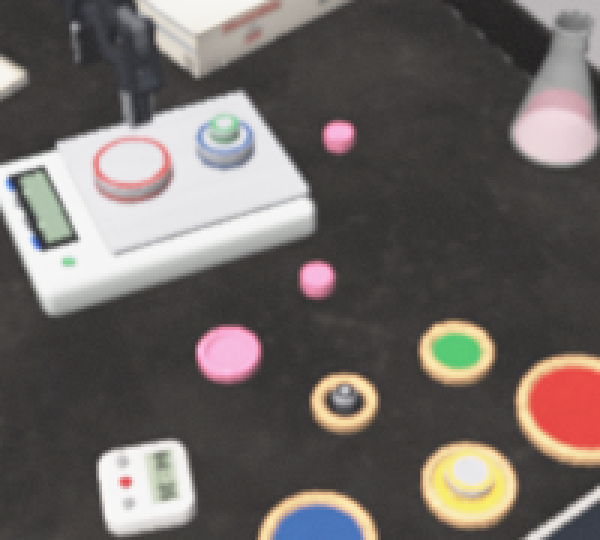

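Yellow lies in its base (scene px (297,270)). The red ring is centred near (184.5,164); a quick check of its position before descending.

```bash
python3 - <<'E'
from h import *
print(ray("scene",(184.4,164.2),.070)); state()
E
python3 -m inch '[[[0,0,0.015,0,0,0,-1],[0,0,0.02,0,0,0,-1]]]'
```

```text
[0.45689814 0.38561476]
t 10.75 p [0.4555 0.3929 0.1402] q [-0.001  1.     0.     0.   ] w 1.0
clock: 10.95
position: [0.4565, 0.3893, 0.1181]
ee_rot: [0.001, 1.0, -0.001, -0.0]
ft_force: [-0.1, -0.1, 0.7]
grip_width: 1.001
grasp_force: 0.0
```

```bash
python3 -m inch '[[[0,-0.002,0.02,0,0,0,-1],[0,-0.002,0.037,0,0,0,-1],[0,-0.002,0.0465,0,0,0,-1],[0,-0.002,0.0465,0,0,0,-1]]]'
python3 -m inch '[[[0,0,0,0,0,0,-0.8],[0,0,0,0,0,0,-0.6],[0,0,0,0,0,0,-0.4],[0,0,0,0,0,0,0],[0,0,0,0,0,0,0.5],[0,0,0,0,0,0,0.5]]]' 60
```

```text
clock: 11.35
position: [0.4559, 0.3879, 0.0717]
ee_rot: [0.0, 1.0, -0.001, -0.001]
ft_force: [-0.9, -0.2, 0.1]
grip_width: 1.003
grasp_force: 0.0
clock: 11.95
position: [0.4569, 0.3902, 0.0753]
ee_rot: [-0.0, 1.0, 0.001, 0.001]
ft_force: [-1.9, -0.9, 9.4]
grip_width: 0.74
grasp_force: 63.4
```

```bash
python3 -m inch '[[[0,0,-0.012,0,0,0,1],[0,0,-0.03,0,0,0,1],[0,-0.01,-0.055,0,0,0,1],[0,-0.04,-0.06,0,0,0,1],[-0.01,-0.08,-0.06,0,0,0,1],[-0.03,-0.115,-0.06,0,0,0,1],[-0.055,-0.15,-0.06,0,0,0,1],[-0.08,-0.185,-0.06,0,0,0,1],[-0.105,-0.22,-0.06,0,0,0,1],[-0.13,-0.255,-0.05,0,0,0,1]]]'
python3 -m inch '[[[-0.02,-0.03,0.01,0,0,0,1],[-0.045,-0.065,0.02,0,0,0,1],[-0.062,-0.09,0.03,0,0,0,1],[-0.068,-0.0985,0.05,0,0,0,1],[-0.068,-0.0985,0.07,0,0,0,1],[-0.068,-0.0985,0.083,0,0,0,1],[-0.068,-0.0985,0.088,0,0,0,1],[-0.068,-0.0985,0.0905,0,0,0,1],[-0.068,-0.0985,0.0905,0,0,0,1]]]'
```

```text
clock: 12.95
position: [0.5878, 0.1332, 0.1251]
ee_rot: [-0.0, 1.0, 0.001, 0.001]
ft_force: [0.5, -0.4, -4.5]
grip_width: 0.733
grasp_force: 67.5
clock: 13.85
position: [0.6546, 0.0364, 0.0334]
ee_rot: [-0.0, 1.0, 0.0, 0.0]
ft_force: [0.4, -0.8, -4.6]
grip_width: 0.734
grasp_force: 67.5
```

```bash
python3 - <<'E'
from h import *
o=state();print(o["ft_force"])
a=imaging.camera("scene")[180:290,260:400];b=imaging.camera("top")[110:240,260:390]
cv2.imwrite("pics/h6.png",np.hstack([cv2.resize(a,(420,330),interpolation=3),cv2.resize(b,(330,330),interpolation=3)]))
E
```

```text
t 13.85 p [0.6546 0.0364 0.0334] q [-0.  1.  0.  0.] w 0.734
[ 0.38211774 -0.80423602 -4.55974757]
```

View pics/h6.png

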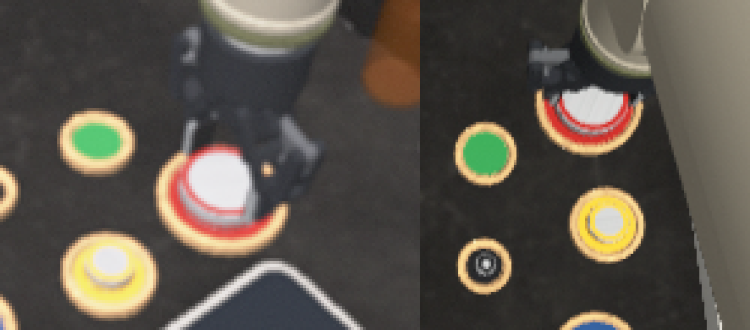

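Red hangs level over its base (scene crop (220,195)). Now the last millimetres.

```bash
python3 -m inch '[[[0,0,0.001,0,0,0,1],[0,0,0.002,0,0,0,1],[0,0,0.002,0,0,0,1]]]'
```

```text
clock: 14.25
position: [0.6546, 0.0361, 0.0315]
ee_rot: [-0.0, 1.0, 0.0, 0.0]
ft_force: [-1.0, -0.5, 0.6]
grip_width: 0.732
grasp_force: 68.1
```

```bash
python3 -m inch '[[[0,0,0.0007,0,0,0,1],[0,0,0.0007,0,0,0,-0.6],[0,0,0.0007,0,0,0,-1],[0,0,-0.01,0,0,0,-1],[0,0,-0.04,0,0,0,-1],[0,0.01,-0.085,0,0,0,-0.8],[0.012,0.05,-0.11,0,0,0,-0.4],[0.027,0.093,-0.11,0,0,0,-0.2],[0.041,0.135,-0.11,0,0,0,0],[0.055,0.178,-0.11,0,0,0,0]]]'
python3 -m inch '[[[0.015,0.043,0,0,0,0,0],[0.029,0.085,0,0,0,0,0],[0.043,0.125,0,0,0,0,0],[0.058,0.16,0,0,0,0,0],[0.062,0.1685,0,0,0,0,0],[0.062,0.1685,0.02,0,0,0,0],[0.062,0.1685,0.038,0,0,0,0],[0.062,0.1685,0.048,0,0,0,0.1],[0.062,0.1685,0.048,0,0,0,0.1],[0.062,0.1685,0.048,0,0,0,0.1]]]'
python3 - <<'E'
from h import *
state()
a=imaging.camera("scene")[120:280,160:380]
cv2.imwrite("pics/h7.png",cv2.resize(a,(770,560),interpolation=3))
E
```

```text
clock: 15.25
position: [0.5989, 0.2154, 0.1423]
ee_rot: [0.0, 1.0, 0.0, 0.001]
ft_force: [0.1, -0.6, -0.1]
grip_width: 0.496
grasp_force: 0.0
clock: 16.25
position: [0.5378, 0.3823, 0.0937]
ee_rot: [0.0, 1.0, 0.0, 0.0]
ft_force: [-0.0, 0.0, 0.3]
grip_width: 0.452
grasp_force: 0.0
t 16.25 p [0.5378 0.3823 0.0937] q [0. 1. 0. 0.] w 0.452
```

View pics/h7.png

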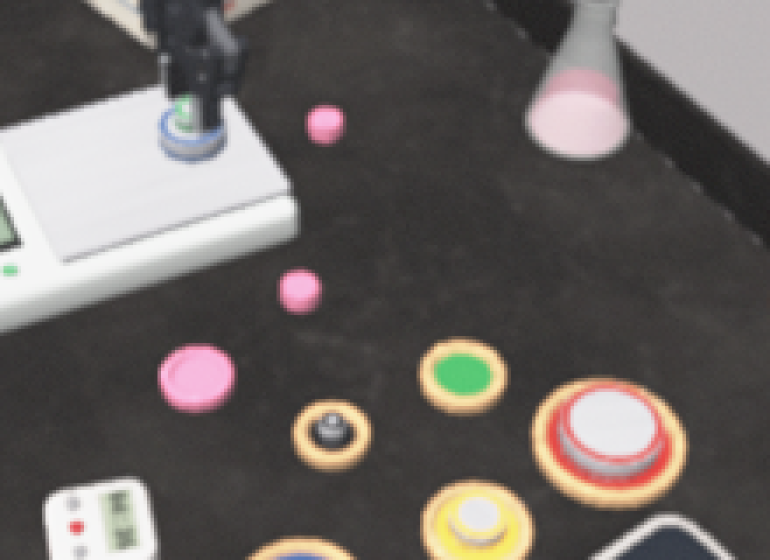

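Red lies in its base (scene px (333,243)). The jaws straddle green; close.

```bash
python3 -m inch '[[[0,0,0,0,0,0,0.3],[0,0,0,0,0,0,0.4],[0,0,0,0,0,0,0.7],[0,0,0,0,0,0,1],[0,0,0,0,0,0,1],[0,0,-0.01,0,0,0,1],[0,0,-0.03,0,0,0,1],[0,0,-0.045,0,0,0,1],[0,0,-0.045,0,0,0,1]]]' 25
python3 - <<'E'
from h import *
state()
a=imaging.camera("scene")[110:190,170:250];b=imaging.camera("top")[150:230,120:200]
cv2.imwrite("pics/h8.png",np.hstack([cv2.resize(a,(400,400),interpolation=3),cv2.resize(b,(400,400),interpolation=3)]))
E
```

```text
clock: 17.2
position: [0.5384, 0.3833, 0.1409]
ee_rot: [-0.0, 1.0, 0.002, 0.002]
ft_force: [0.4, 0.5, -0.6]
grip_width: 0.281
grasp_force: 24.6
t 17.2 p [0.5384 0.3833 0.1409] q [-0.     1.     0.002  0.002] w 0.281
```

View pics/h8.png

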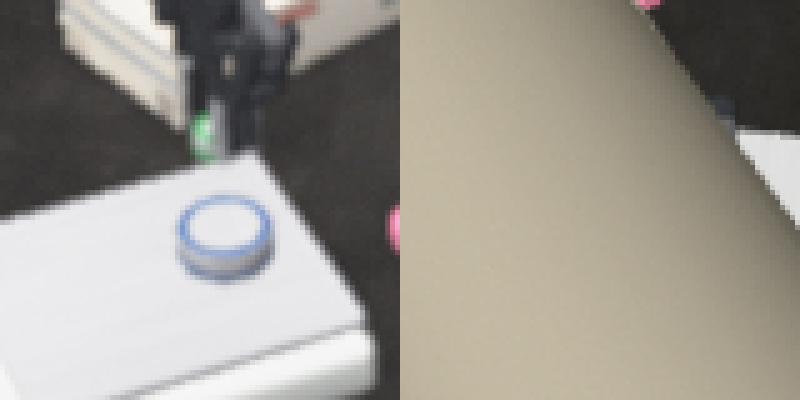

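Green is held level and blue stays on the pan (scene px (215,155)). Carry green to its base.

```bash
python3 -m inch '[[[-0.01,-0.04,0,0,0,0,1],[-0.022,-0.083,0,0,0,0,1],[-0.034,-0.126,0,0,0,0,1],[-0.046,-0.169,0.005,0,0,0,1],[-0.057,-0.212,0.015,0,0,0,1],[-0.067,-0.250,0.03,0,0,0,1],[-0.068,-0.254,0.06,0,0,0,1],[-0.068,-0.254,0.085,0,0,0,1],[-0.068,-0.254,0.099,0,0,0,1],[-0.068,-0.254,0.103,0,0,0,1]]]'
python3 -m inch '[[[0,0,0.001,0,0,0,1],[0,0,0.002,0,0,0,1],[0,0,0.002,0,0,0,1]]]'
python3 - <<'E'
from h import *
print(ray("scene",(214.8,155.2),.070))
E
```

```text
clock: 18.3
position: [0.6039, 0.1285, 0.0326]
ee_rot: [-0.0, 1.0, -0.0, -0.002]
ft_force: [-1.3, -0.1, -0.8]
grip_width: 0.281
grasp_force: 24.7
clock: 18.6
position: [0.6059, 0.1288, 0.0338]
ee_rot: [-0.0, 1.0, 0.0, 0.001]
ft_force: [0.4, 0.1, -1.0]
grip_width: 0.287
grasp_force: 24.7
[0.5370744  0.37882093]
```

```bash
python3 -m inch '[[[0,0,0.001,0,0,0,1],[0,0,0.001,0,0,0,1]]]'
python3 -m inch '[[[0,0,0.001,0,0,0,1],[0,0,0.001,0,0,0,1]]]'
```

```text
clock: 18.8
position: [0.6055, 0.1286, 0.0322]
ee_rot: [-0.0, 1.0, 0.0, 0.0]
ft_force: [0.3, -0.3, -0.5]
grip_width: 0.286
grasp_force: 24.7
clock: 19.0
position: [0.6055, 0.1286, 0.0319]
ee_rot: [-0.0, 1.0, 0.0, 0.0]
ft_force: [-3.3, -0.9, 9.1]
grip_width: 0.285
grasp_force: 25.5
```

```bash
python3 -m inch '[[[0,0,0,0,0,0,0.6],[0,0,0,0,0,0,0.3],[0,0,0,0,0,0,0.1],[0,0,-0.02,0,0,0,0],[0,0,-0.06,0,0,0,-0.4],[0.002,0.01,-0.1,0,0,0,-0.8],[0.012,0.05,-0.11,0,0,0,-0.8],[0.023,0.093,-0.11,0,0,0,-0.8],[0.034,0.136,-0.11,0,0,0,-0.8],[0.045,0.179,-0.11,0,0,0,-0.8]]]'
python3 -m inch '[[[0.012,0.04,0,0,0,0,-0.8],[0.023,0.0735,0,0,0,0,-0.8],[0.023,0.0735,0.02,0,0,0,-0.8],[0.023,0.0735,0.04,0,0,0,-0.7],[0.023,0.0735,0.06,0,0,0,-0.6],[0.023,0.0735,0.067,0,0,0,-0.6],[0.023,0.0735,0.067,0,0,0,-0.6],[0.023,0.0735,0.067,0,0,0,-0.6]]]'
python3 - <<'E'
from h import *
state()
a=imaging.camera("scene")[110:290,150:370]
cv2.imwrite("pics/h9.png",cv2.resize(a,(660,540),interpolation=3))
E
```

```text
clock: 20.0
position: [0.5597, 0.309, 0.141]
ee_rot: [0.0, 1.0, 0.0, 0.0]
ft_force: [0.9, 0.3, -0.1]
grip_width: 0.903
grasp_force: 0.0
clock: 20.8
position: [0.5377, 0.3812, 0.0747]
ee_rot: [-0.0, 1.0, 0.0, 0.0]
ft_force: [-0.5, -0.0, 0.2]
grip_width: 0.802
grasp_force: 0.0
t 20.8 p [0.5377 0.3812 0.0747] q [-0.  1.  0.  0.] w 0.802
```

View pics/h9.png

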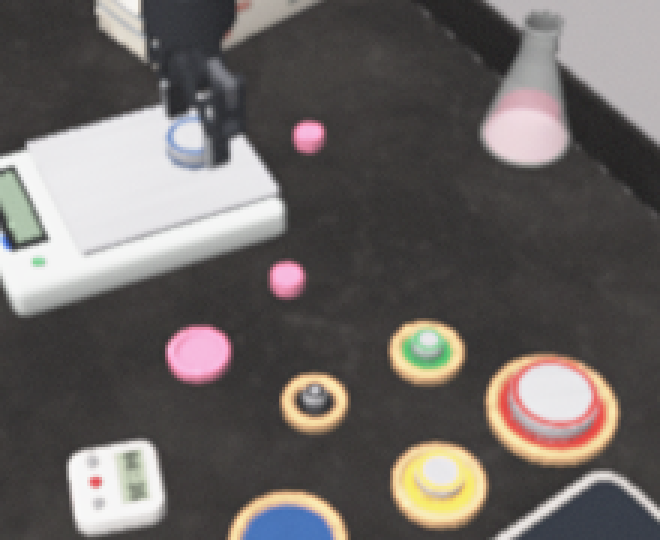

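Green stands in its base (scene px (292,226)), and the jaws straddle blue. Close and carry.

```bash
python3 -m inch '[[[0,0,0,0,0,0,-0.3],[0,0,0,0,0,0,-0.1],[0,0,0,0,0,0,0.3],[0,0,0,0,0,0,0.8],[0,0,0,0,0,0,0.8],[0,0,-0.01,0,0,0,0.8],[0,0,-0.03,0,0,0,0.8],[0,0,-0.05,0,0,0,0.8],[0.01,-0.03,-0.055,0,0,0,0.8],[0.022,-0.07,-0.055,0,0,0,0.8]]]' 45
python3 -m inch '[[[0.013,-0.04,0,0,0,0,0.8],[0.026,-0.082,0,0,0,0,0.8],[0.04,-0.125,0,0,0,0,0.8],[0.053,-0.167,0,0,0,0,0.8],[0.066,-0.209,0.01,0,0,0,0.8],[0.08,-0.25,0.025,0,0,0,0.8],[0.0885,-0.2775,0.045,0,0,0,0.8],[0.0885,-0.2775,0.07,0,0,0,0.8],[0.0885,-0.2775,0.088,0,0,0,0.8],[0.0885,-0.2775,0.095,0,0,0,0.8]]]'
python3 -m inch '[[[0,0,0.001,0,0,0,0.8],[0,0,0.002,0,0,0,0.8],[0,0,0.002,0,0,0,0.8]]]'
```

```text
clock: 21.85
position: [0.5152, 0.3124, 0.1305]
ee_rot: [-0.002, 1.0, 0.001, 0.001]
ft_force: [0.5, 0.0, -2.0]
grip_width: 0.556
grasp_force: 47.0
clock: 22.85
position: [0.4261, 0.0331, 0.033]
ee_rot: [0.0, 1.0, -0.0, -0.001]
ft_force: [-0.3, 0.0, -1.6]
grip_width: 0.56
grasp_force: 47.0
clock: 23.15
position: [0.4275, 0.0337, 0.0326]
ee_rot: [-0.0, 1.0, 0.0, 0.001]
ft_force: [-0.1, -0.9, -1.6]
grip_width: 0.559
grasp_force: 47.0
```

```bash
python3 -m inch '[[[0,0,0.001,0,0,0,0.8],[0,0,0.001,0,0,0,0.8]]]'
python3 -m inch '[[[0,0,0.0008,0,0,0,0.8],[0,0,0.0008,0,0,0,0.8]]]'
```

```text
clock: 23.35
position: [0.4273, 0.0336, 0.0313]
ee_rot: [-0.0, 1.0, 0.0, 0.001]
ft_force: [0.6, 0.4, 0.8]
grip_width: 0.56
grasp_force: 47.4
clock: 23.55
position: [0.4274, 0.0336, 0.0312]
ee_rot: [-0.0, 1.0, 0.0, 0.0]
ft_force: [-6.3, -0.1, 17.1]
grip_width: 0.556
grasp_force: 48.9
```

Contact made; release, retreat and look.

```bash
python3 -m inch '[[[0,0,-0.0003,0,0,0,0.2],[0,0,-0.0003,0,0,0,-0.3],[0,0,-0.0003,0,0,0,-0.6],[0,0,-0.02,0,0,0,-0.6],[0,0,-0.06,0,0,0,-0.6],[0,0,-0.1,0,0,0,-0.6],[0,0.05,-0.14,0,0,0,-0.6],[0,0.1,-0.17,0,0,0,-0.6],[0,0.15,-0.17,0,0,0,-0.6],[0,0.2,-0.17,0,0,0,-0.6]]]'
python3 -m inch '[[[0,0.05,0,0,0,0,-0.6],[0,0.1,0,0,0,0,-0.6],[0,0.15,0,0,0,0,-0.6],[0,0.15,0,0,0,0,-0.6],[0,0.15,0,0,0,0,-0.6]]]'
python3 - <<'E'
from h import *
state()
A=imaging.camera("scene");a=A[200:330,200:370];b=imaging.camera("top")[110:290,260:370]
cv2.imwrite("pics/h10.png",np.hstack([cv2.resize(a,(510,390),interpolation=3),cv2.resize(b,(238,390),interpolation=3)]))
E
```

```text
clock: 24.55
position: [0.4272, 0.2159, 0.2009]
ee_rot: [0.0, 1.0, 0.001, 0.001]
ft_force: [0.9, -1.0, -0.2]
grip_width: 0.798
grasp_force: 0.0
clock: 25.05
position: [0.4262, 0.3646, 0.1983]
ee_rot: [-0.001, 1.0, -0.0, -0.0]
ft_force: [0.6, -0.5, -0.5]
grip_width: 0.803
grasp_force: 0.0
t 25.05 p [0.4262 0.3646 0.1983] q [-0.001  1.    -0.    -0.   ] w 0.803
```

View pics/h10.png

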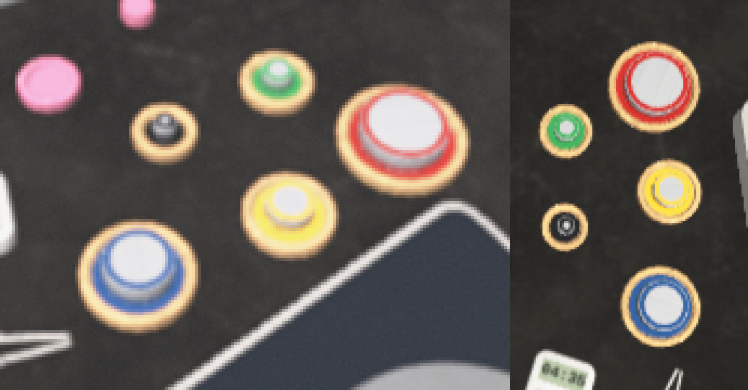

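All five weights lie level and visibly inside the recesses of their own bases: in the crop, black (165,130), green (277,78), red (402,135), yellow (290,210) and blue (138,268). The arm is clear.

```bash
python3 -c "
from workcell import order;print(order.hand_in())"
```

```text
the job is handed in; nothing more can be done
None
```

All five weights went one at a time into the bases of their own ring colours, looked flat and centred in the final pictures, and the job was handed in at about 25 s; no pass/fail verdict came back.

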